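Slide the glass carrier under the sprung stage clips

TASK

Pick up the glass carrier by its upright tab, lay it flat on the inspection stage in front of the two sprung clips, and slide it gently under them: the clips must ride up over its front edge and both snap down into its cross groove. Feel for the snap and for the soft stop behind it and do not ram the carrier, since the glass is fragile; then let go, leaving the carrier held flat on the stage. Do not move the stage's neighbours.

Things in the scene. Friction and masses are not known exactly. Their poses are not given: they have to be found in the camera images.
- carrier: Glass carrier, loose, about 0.1 kg: plain slippery aluminium plate 96 (x) x 50 x 8 mm, glass window, upright tab at the rear. Origin: centre of the underside; x to the front edge, which goes in first; z up. From the front: 18 mm land, 20 mm wide groove (4 mm deep, right across), window. It starts tab end towards the robot, on the bench.
- carrier_tab (a point): Grip point on the carrier's tab (axes as the carrier): 34 mm behind the carrier's centre, 31 mm above its underside. Ribbed tab 24 mm long (x), 14 mm thick (y, grip across this), from the plate's top (8 mm above the underside) up to 43 mm. Keep fingertips above the plate.
- stage: Inspection stage, fixed: flat block 240 x 100 mm (x from -110 to +130), aluminium top face 24 mm above the bench. Origin on its underside, y = 0 midway; +x is the slide-in direction. Rails 6 mm high stand 53 mm apart from x = -5 mm on, flaring to 62 mm at x = -38 mm. A bridge at the far end carries two clips (y = +16 and -16 mm) and a stop between them.
- stage_lay (a point): Point on the stage's top face at stage x = -60 mm, y = 0 (axes as the stage): a carrier laid with its centre here, in line, lies flat on the stage just in front of the clips, between the flared rails' mouths.
- stage_home (a point): Point on the stage's top face at stage x = +20 mm. Bridge, clips and stop are one unit bolted anywhere in a 40 mm slot, not measured: the carrier's centre when fully home is within 20 mm before or past this point. Before the stop: lips begin 45 mm, noses 23 mm. The stop's rubber gives 3 N/mm for 3 mm, then is rigid. It all stands under 25 mm high.
- clip_left (a joint): Left clip (stage y = +16 mm), hinged at its far end, rad: 0 empty, about 0.13 with its nose on the carrier's full thickness, about 0.045 snapped down in the groove, about 2 mm before the stop; then it holds the carrier from sliding back. Nose 2 mm, upturned lip tip 12 mm above the top face; presses 1 to 2 N; sliding under both takes 1 to 6 N.
- clip_right (a joint): Right clip (stage y = -16 mm), the same values.
- ring_steel: Bystander: steel ring, 36 mm across, 12 mm high, origin under its centre. Leave it alone.
- bush_flanged: Bystander: flanged steel bush, 30 mm across, 28 mm high, origin under its centre. Leave it alone.
- stepped_shaft: Bystander: stepped steel shaft standing on end, 17 mm across, 80 mm high, origin under its centre. Leave it alone.

How it is judged (in metres and radians):
On the way, in this order (a step that is already met when the one before it is completed fails the run):
1. the carrier lies flat on the stage, straight in front of the clips, with both clips still down (x of carrier in the frame of stage between -0.1 and -0.02 m and y of carrier in the frame of stage between -0.015 and 0.015 m and z of carrier in the frame of stage below 0.03 m and angle between carrier's own z axis and vertical below 0.1 rad and value of joint each of clip_left, clip_right below 0.02 rad), for 0.1 s.
2. both clips ride up on the carrier (value of joint each of clip_left, clip_right above 0.1 rad and z of carrier in the frame of stage below 0.03 m), for 0.05 s.
At the end, for the whole second after the job is handed in: Both clips are snapped down in the groove (clip joints 0.02 to 0.08 rad); the carrier lies flat on the stage (within 2.5 mm, 0.05 rad) between the rails (within 5 mm sideways, 0.06 rad in line, front edge within 4.5 mm of the stop), released and at rest (value of joint clip_left between 0.02 and 0.08 rad and value of joint clip_right between 0.02 and 0.08 rad and x of buffer_c0 in the frame of carrier below 0.057 m and y of carrier in the frame of stage between -0.005 and 0.005 m and z of carrier in the frame of stage between 0.021 and 0.0265 m and angle between the x axis of carrier and the x axis of stage, either way round below 0.06 rad and angle between carrier's own z axis and vertical below 0.05 rad and linear speed of carrier below 0.01 m/s); the robot touches nothing.
It fails at once if the carrier is rammed against the rubber-faced stop with more than 16 N (contact force between carrier and buffer_c0 above 16 N).
It fails at once if ring_steel is moved by more than 15 mm (distance of ring_steel from where it was at the start of the episode above 0.015 m).
It fails at once if bush_flanged is moved by more than 15 mm (distance of bush_flanged from where it was at the start of the episode above 0.015 m).
It fails at once if stepped_shaft is moved by more than 15 mm (distance of stepped_shaft from where it was at the start of the episode above 0.015 m).
It also fails if it takes over 64 s, if anything falls off the work surface, if the arm or the gripper's body presses on something with over 40 N, if the wrist force passes 120 N, or if a joint passes its speed limit or range.

ROBOT

A 6-joint arm with a two-finger parallel gripper is mounted at the origin on a cart in front of the work surface, level with it; the furniture and walls round the work are solid. World frame = base frame: x ahead of the robot, y to its left, z up, the work surface at z = 0. Lengths are in m, angles in degrees, forces in N, time in s.
With the tool pointing down it reaches from about 0.25 to 0.775 m from the base axis. Payload 8.9 kg.
Tool frame: the origin (TCP) lies between the finger pads; the fingertips stand 25 mm ahead of it and the grasp point (between the pads) lies 6 mm ahead of it; z points along the fingers, y is the line along which they close (so a half turn about z gives the same grasp; the last joint's range is limited). The gripper opens to 85 mm and grips with 20 to 120 N. Pads are 22 mm wide; open, the fingers measure 114 mm over their backs; the gripper's body (76 mm by 85 mm) begins 54 mm behind the grasp point. The pads swing forward as they close: fully open they stand 13 mm farther back than shut.
Start: joints at [-76.908, 16.656, -8.789, 64.555, 0, 82.019], TCP at [0.189, -0.49, 0.256] pointing down, gripper open.
Joint ranges: [-144.48, 144.48], [-52.06, 99.96], [-74.48, 78.29], [-112.23, 115.85], [-86.99, 84.42], [-180, 180]. Speed limits (degrees/s): [127.2, 127.2, 159.86, 180, 180, 180].

INTERFACE

Orientations are given as [roll, pitch, yaw] about the fixed x, y, z axes, in that order (R = Rz(yaw) Ry(pitch) Rx(roll)).
In Python, from bench import bot gives the robot as it stands. Calls block until the motion is done:
- bot.movep(position, orientation): joint-space move of the TCP to a pose.
- bot.move_straight(position, vel=0.15, rotation=None, force_limit=None): straight line of the TCP; rotation=None keeps the orientation; vel is the mean speed in m/s. With force_limit (N) it stops when the force on the tool has changed by that much, and returns True; else False.
- bot.goto_joints(angles): joint-space move.
- bot.grip(opening): finger opening in m; the grip force is fixed at half the most; returns when the fingers have stopped.
- bot.sleep(seconds).
- bot.solve_ik(position, orientation): joint angles nearest the present ones, or None.
- bot.read_state(): the state.
- bot.snapshot(name): name is "side" or "top"; returns a dict with "img" (384x512x3 uint8, red, green, blue), "K" (3x3 intrinsics, pixels), "pose" (4x4, takes a point from camera to world coordinates). Camera axes: x right, y down, z forward; pixel columns grow to the right and rows downward; lengths in m; the calibration is good to about 2 mm. A picture is of the moment at which its call begins. There is no depth.
A pose or a line that the arm cannot do raises bot.Unreachable and nothing moves.
- bot.close_job(): hands the job in; it is judged then, once.
Trained networks look in the newest picture that a camera, given by its name, has taken for a name from the list of things; names that differ only in an ending like _2 or _b are one class to them, and where a whole thing is asked for, a point or a joint stands for the part that bears it (a point fixed in the world has none). Each returns a list of dicts, best first, with "conf" (0 to 1); they miss things now and then, are a little off and sometimes report something else, mostly with a low value. They report only what shows in the picture. A call takes as long as a camera call.
- bot.boxes_of(camera, thing): "bbox" ([left, top, width, height] in pixels, round what is visible of it).
- bot.cut_out(camera, thing): "pixels" (384x512 bool, what is visible of it) and "bbox" ([left, top, width, height] in pixels, round what is visible of it).
The state is a dict: "time": time; "qpos": joint angles; "qvel": joint speeds; "effort": joint torques, N m; "eef_pos": TCP position; "eef_rot": TCP orientation; "wrist_force": force on the tool from outside, world axes, zero at the start; "wrist_torque": the same for the moment, N m; "width": finger opening in m; "grasp_force": force on a finger pad.
Only numpy, scipy, OpenCV 4.12 (cv2) and the standard library are available. Lean on these libraries where they do the work, as an engineer would, in place of code of your own. Each camera call takes 0.05 s, during which the arm holds its last target. There are 200 camera calls.

## Working session

There is one attempt and no reset: what is moved stays moved. The work goes in short steps, each a Python script; the robot and the scene stay as the last script left them, time stands still between calls to the robot, and variables do not carry over. Pictures are saved under pics/ and viewed, at most 10 in all, crops included, and the job is handed in when it is done.

```bash
mkdir -p pics; python3 - <<'E'
from bench import bot
import cv2,numpy as np
ims=[]
for c in("top","side"):
    s=bot.snapshot(c); cv2.imwrite(f"pics/{c}0.png",cv2.resize(s["img"][:,:,::-1],(800,600),interpolation=cv2.INTER_CUBIC))
    print(c,s["K"].round(1).tolist(),s["pose"].round(4).tolist())
    for t in("carrier","carrier_tab","stage","clip_left","ring_steel","bush_flanged","stepped_shaft"):
        print(t,[(round(d["conf"],2),np.round(d["bbox"]).tolist()) for d in bot.boxes_of(c,t)][:2])
print(bot.read_state())
E
```

```text
top [[394.2, 0.0, 257.6], [0.0, 394.2, 185.6], [0.0, 0.0, 1.0]] [[-0.0033, -0.9836, 0.1804, 0.3506], [-1.0, 0.004, 0.0034, -0.1288], [-0.004, -0.1803, -0.9836, 1.0755], [0.0, 0.0, 0.0, 1.0]]
carrier [(0.75, [208.0, 192.0, 22.0, 35.0])]
carrier_tab [(0.67, [209.0, 194.0, 27.0, 38.0])]
stage [(0.57, [304.0, 130.0, 51.0, 91.0])]
clip_left []
ring_steel [(0.5, [276.0, 244.0, 8.0, 5.0])]
bush_flanged [(0.47, [263.0, 133.0, 10.0, 9.0])]
stepped_shaft [(0.6, [165.0, 248.0, 14.0, 7.0])]
side [[384.1, 0.0, 256.4], [0.0, 384.1, 187.7], [0.0, 0.0, 1.0]] [[-0.9545, -0.194, 0.2266, 0.3274], [-0.2982, 0.5966, -0.7451, 0.519], [0.0093, -0.7787, -0.6273, 0.5936], [0.0, 0.0, 0.0, 1.0]]
carrier [(0.77, [263.0, 230.0, 24.0, 26.0])]
carrier_tab [(0.77, [266.0, 230.0, 20.0, 22.0]), (0.4, [213.0, 133.0, 89.0, 34.0])]
stage [(0.65, [212.0, 132.0, 92.0, 38.0])]
clip_left [(0.54, [248.0, 149.0, 10.0, 2.0])]
ring_steel [(0.68, [309.0, 190.0, 19.0, 18.0])]
bush_flanged []
stepped_shaft [(0.75, [299.0, 272.0, 11.0, 31.0])]
{'time': 0.8, 'qpos': array([-7.69081276e+01,  1.66578849e+01, -8.78980724e+00,  6.45570960e+01,
       -1.46339826e-05,  8.20179575e+01]), 'qvel': array([ 0.0778121 ,  0.02351378,  0.02846571, -0.02648009,  0.00488733,
       -0.06802097]), 'effort': array([-1.51499473e-03, -5.36979711e+01,  3.31630003e+01,  1.56898390e-03,
       -1.88089239e-04,  9.13468256e-06]), 'eef_pos': array([ 0.18876734, -0.48986561,  0.2562828 ]), 'eef_rot': array([-1.79995256e+02, -6.50404555e-04,  2.10739148e+01]), 'wrist_force': array([0.25064123, 0.36528817, 0.20229348]), 'wrist_torque': array([-0.00906474, -0.02508516,  0.03297117]), 'grasp_force': 0.0, 'width': 0.08557007753750702}
```

```bash
cat > h.py <<'E'
import cv2,numpy as np
def crop(img,r,f,name):  # r=(x0,y0,x1,y1)
    cv2.imwrite(name,cv2.resize(img[r[1]:r[3],r[0]:r[2],::-1],None,fx=f,fy=f,interpolation=cv2.INTER_CUBIC))
def ray(s,u,v,z):
    d=s["pose"][:3,:3]@np.linalg.solve(s["K"],[u,v,1.]); o=s["pose"][:3,3]
    return o+d*(z-o[2])/d[2]
def proj(s,P):
    P=np.atleast_2d(P); c=(P-s["pose"][:3,3])@s["pose"][:3,:3]; q=c@s["K"].T; return q[:,:2]/q[:,2:]
E
python3 - <<'E'
from bench import bot
from h import *
s=bot.snapshot("top"); crop(s["img"],(155,115,365,265),3.8,"pics/t1.png")
s=bot.snapshot("side"); crop(s["img"],(200,120,340,310),3.1,"pics/s1.png")
E
```

```text
(no output)
```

View pics/t1.png

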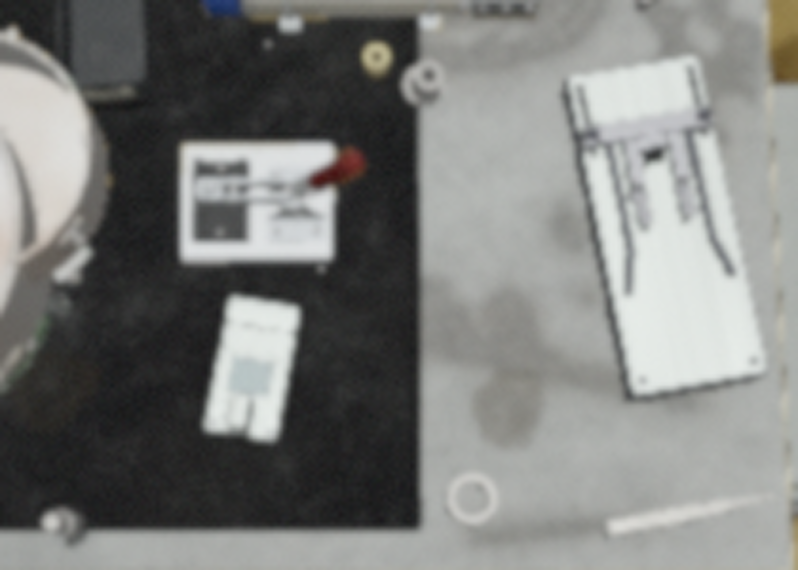

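View pics/s1.png

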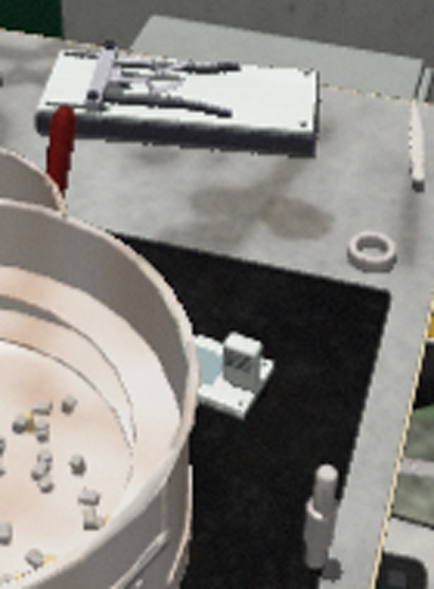

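```bash
cat >> h.py <<'E'
def rect(s,mask,z):
    """min-area rectangle of mask in plane z -> centre, (long,short), heading of long axis (deg)"""
    m=mask.astype(np.uint8); n,l,st,_=cv2.connectedComponentsWithStats(m); m=(l==1+np.argmax(st[1:,4])).astype(np.uint8)
    c=max(cv2.findContours(m,cv2.RETR_EXTERNAL,cv2.CHAIN_APPROX_NONE)[0],key=len)[:,0]
    P=np.array([ray(s,u,v,z)[:2] for u,v in c],np.float32)
    (x,y),(w,h),a=cv2.minAreaRect(P)
    if w<h: w,h,a=h,w,a+90
    return (x,y),(w,h),(a+90)%180-90
def fitquad(s,img,p0,L,W,z,ra=(-1,1)):
    """refine rectangle (cx,cy,heading rad) to max edge contrast; edges bright inside"""
    from scipy.optimize import minimize
    g=cv2.GaussianBlur(img.mean(2).astype(np.float32),(0,0),0.8)
    t=np.linspace(-.45,.45,60)
    loc=np.concatenate([np.c_[t*L,0*t+W/2],np.c_[t*L,0*t-W/2],np.c_[0*t+L/2,t*W],np.c_[0*t-L/2,t*W]])
    nrm=np.repeat([[0,1],[0,-1],[1,0],[-1,0]],60,0)
    def f(p):
        R=np.array([[np.cos(p[2]),-np.sin(p[2])],[np.sin(p[2]),np.cos(p[2])]])
        v=[]
        for d in(-.0025,.0025):
            q=proj(s,np.c_[(loc+d*nrm)@R.T+p[:2],np.full(len(loc),z)]).astype(np.float32)
            v.append(cv2.remap(g,q[:,0:1],q[:,1:2],cv2.INTER_LINEAR)[:,0])
        return -np.mean(np.clip(v[0]-v[1],-20,60))
    S=np.array([[0,0,0],[.004,0,0],[0,.004,0],[0,0,.04]])
    return min((minimize(f,p0,method="Nelder-Mead",options=dict(initial_simplex=np.array(p0)+k*S)) for k in(1,-1,.5,2)),key=lambda r:r.fun)
E
python3 - <<'E'
from bench import bot
from h import *
s=bot.snapshot("top"); img=s["img"]
np.savez("top.npz",**s)
for t,z,L,W in(("stage",.024,.24,.1),("carrier",.008,.096,.05)):
    d=bot.cut_out("top",t)[0]; m=d["pixels"]
    (x,y),wh,a=rect(s,m,z); print(t,d["conf"],x,y,wh,a)
    r=fitquad(s,img,[x,y,np.radians(a)],L,W,z); print(r.x[:2],np.degrees(r.x[2]),r.fun)
    c=np.cos(r.x[2]),np.sin(r.x[2])
    q=proj(s,[[r.x[0]+i*L/2*c[0]-j*W/2*c[1],r.x[1]+i*L/2*c[1]+j*W/2*c[0],z] for i,j in((1,1),(1,-1),(-1,-1),(-1,1))])
    cv2.polylines(img,[np.round(q*16).astype(int)],True,(255,0,0),1,cv2.LINE_AA,4)
crop(img,(155,115,365,265),3.8,"pics/t2.png")
for t,z in(("ring_steel",.012),("bush_flanged",.02),("stepped_shaft",.08)):
    b=bot.boxes_of("top",t)
    if b: b=b[0]["bbox"]; print(t,b,ray(s,b[0]+b[2]/2,b[1]+b[3]/2,z))
E
```

```text
stage 0.72 0.5759979486465454 -0.320182204246521 (0.23829790949821472, 0.1028200313448906) 9.544551849365234
[ 0.57917171 -0.32257647] 9.60984379818931 -36.72039794921875
carrier 0.91 0.47471365332603455 -0.02460489049553871 (0.09326021373271942, 0.05031827837228775) -8.910484313964844
[ 0.47584508 -0.02529959] -8.10542556015834 -60.0
ring_steel [273.7, 241.5, 13.5, 7.7] [ 0.38336498 -0.18568833  0.012     ]
stepped_shaft [168.3, 248.7, 11.6, 7.5] [0.36468182 0.08317782 0.08      ]
```

View pics/t2.png

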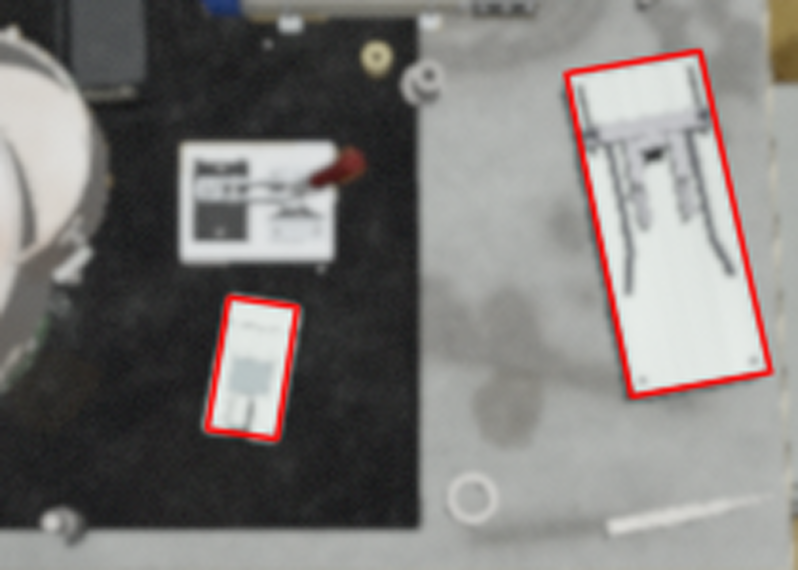

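```bash
sed -i 's/-20,60/-20,200/' h.py; python3 - <<'E'
from h import *
s=dict(np.load("top.npz")); img=s["img"].copy(); g=img.mean(2)
for t,z,L,W,p in(("stage",.024,.24,.1,(.576,-.320,9.55)),("carrier",.008,.096,.05,(.4753,-.025,-8.5))):
    p=[p[0],p[1],np.radians(p[2])]
    r=fitquad(s,img,p,L,W,z); print(t,r.x[:2],np.degrees(r.x[2]),r.fun)
    # per-edge position: half-level crossing along the normals
    c,sn=np.cos(r.x[2]),np.sin(r.x[2]); R=np.array([[c,-sn],[sn,c]]); d=np.arange(-.012,.0121,.0005)
    for n,h,o in((( 0,1),W/2,L),((0,-1),W/2,L),((1,0),L/2,W),((-1,0),L/2,W)):
        n=np.array(n,float); tt=np.array([-n[1],n[0]])
        prof=np.mean([cv2.remap(g.astype(np.float32),*[a.astype(np.float32).reshape(-1,1) for a in proj(s,np.c_[((h+d)[:,None]*n+k*o*tt)@R.T+r.x[:2],np.full(len(d),z)]).T],cv2.INTER_LINEAR)[:,0] for k in np.linspace(-.4,.4,30)],0)
        print(n,prof[::3].round().astype(int).tolist())
    np.save(t+".npy",r.x)
E
```

```text
stage [ 0.57952501 -0.32305099] 9.8562369473173 -37.679874420166016
[0. 1.] [207, 208, 208, 209, 209, 206, 197, 179, 153, 126, 110, 114, 129, 145, 156, 161, 164]
[ 0. -1.] [202, 202, 203, 203, 201, 195, 185, 176, 169, 165, 165, 165, 165, 166, 167, 167, 168]
[1. 0.] [220, 220, 220, 218, 212, 202, 188, 177, 168, 163, 161, 161, 162, 162, 162, 162, 162]
[-1.  0.] [226, 225, 224, 225, 224, 220, 210, 190, 165, 138, 124, 126, 136, 147, 153, 157, 158]
carrier [ 0.47609905 -0.02550398] -9.727819826165161 -81.8064193725586
[0. 1.] [214, 218, 221, 224, 224, 221, 213, 198, 173, 139, 101, 68, 47, 38, 35, 35, 35]
[ 0. -1.] [218, 221, 224, 226, 226, 223, 215, 200, 174, 141, 103, 72, 52, 42, 40, 40, 41]
[1. 0.] [229, 228, 228, 227, 225, 220, 210, 192, 165, 130, 93, 64, 47, 41, 39, 40, 40]
[-1.  0.] [215, 214, 213, 210, 205, 198, 188, 174, 153, 126, 96, 69, 50, 41, 39, 39, 39]
```

```bash
python3 - <<'E'
from bench import bot
from h import *
a=np.radians(-9.4); p=np.array([.4758,-.0253])-.034*np.array([np.cos(a),np.sin(a)]); o=[180,0,-9.4]
bot.movep([*p,.2],o); bot.grip(.045)
hit=bot.move_straight([*p,.085],vel=.15)
hit=bot.move_straight([*p,.039],vel=.06,force_limit=6); print(hit,bot.read_state()["eef_pos"])
if not hit:
    bot.grip(0.0); s=bot.read_state(); print(s["width"],s["grasp_force"],s["wrist_force"])
    bot.move_straight([*p,.15],vel=.1); s=bot.read_state(); print(s["width"],s["grasp_force"],s["wrist_force"],s["time"],s["qpos"].round(1))
S=bot.snapshot("side"); crop(S["img"],(200,60,400,260),3,"pics/g.png")
E
```

```text
False [ 0.44246468 -0.01979975  0.03918244]
0.013185699298923617 59.002341628074646 [-1.92432890e+00  3.75670872e-03  5.68153438e+00]
0.01296181241970443 58.373351097106934 [ 0.73813912  0.73620381 -0.51289249] 7.0917 [-12.   13.4 -30.8  45.9  -0.  177.4]
```

View pics/g.png

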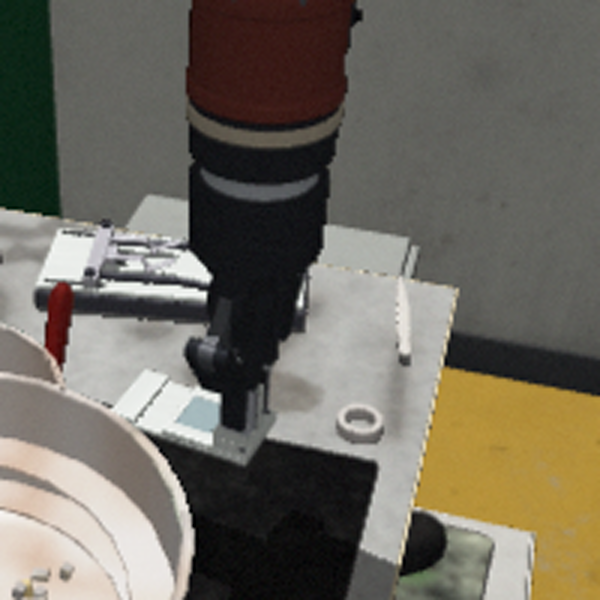

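```bash
cat >> h.py <<'E'
TH=np.radians(9.7); EX=np.array([np.cos(TH),np.sin(TH)]); EY=np.array([-EX[1],EX[0]])
O=np.array([.578,-.322])-.010*EX   # stage origin
def tcp(x,y=0.,z=.063): return [*(O+(x-.034)*EX+y*EY),z]   # TCP for carrier centre at stage (x,y)
def st(s):  # state -> carrier x,y in stage, z, force in stage axes
    d=s["eef_pos"][:2]-O; f=s["wrist_force"]
    return np.round([(d@EX+.034)*1e3,d@EY*1e3,s["eef_pos"][2]*1e3,f[:2]@EX,f[:2]@EY,f[2],s["width"]*1e3],2)
E
python3 - <<'E'
from bench import bot
from h import *
o=[180,0,9.7]
bot.movep(tcp(-.075,0,.14),o); bot.move_straight(tcp(-.075,0,.072),vel=.1); bot.sleep(.3)
print(st(bot.read_state()))
hit=bot.move_straight(tcp(-.075,0,.060),vel=.015,force_limit=2.5); bot.sleep(.2)
print(hit,st(bot.read_state()),bot.read_state()["time"])
s=bot.snapshot("top"); np.savez("top2.npz",**s); crop(s["img"],(285,115,385,235),5,"pics/lay.png")
s=bot.snapshot("side"); np.savez("side2.npz",**s); crop(s["img"],(200,110,320,190),6.6,"pics/lays.png")
E
```

```text
[-7.483e+01 -2.300e-01  7.241e+01 -1.000e-02 -4.100e-01 -4.100e-01
  1.310e+01]
True [-7.504e+01  2.000e-02  6.344e+01  2.000e-01  1.030e+00  5.300e+00
  1.275e+01] 10.2833
```

View pics/lay.png

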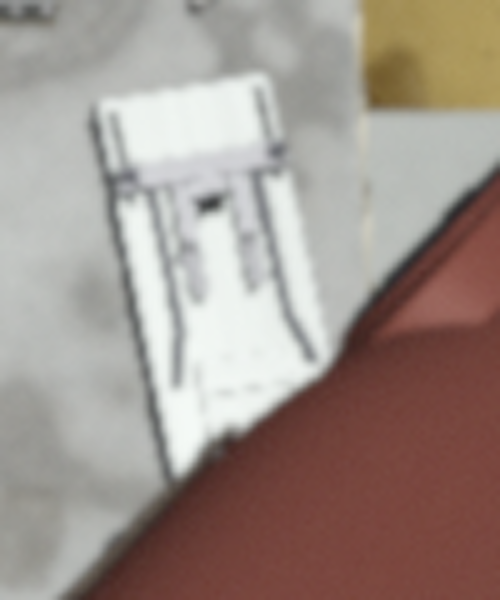

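View pics/lays.png

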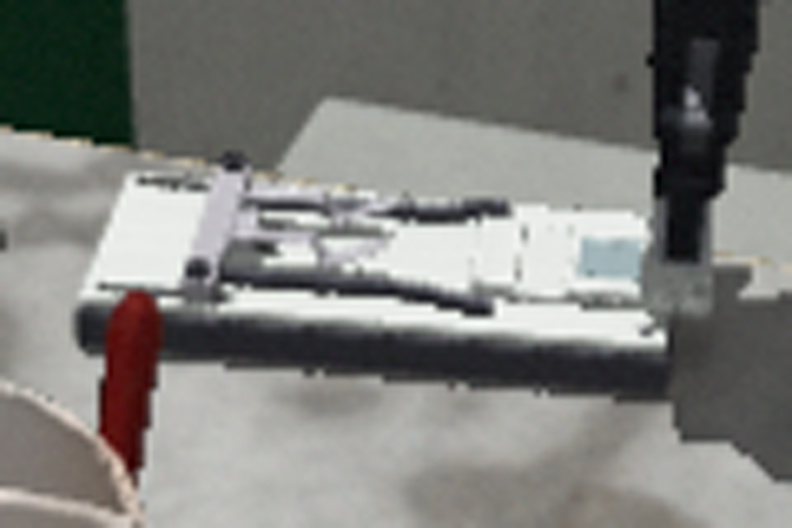

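```bash
python3 - <<'E'
from bench import bot
from h import *
Z=.0636
h=bot.move_straight(tcp(-.052,0,Z),vel=.02,force_limit=4); bot.sleep(.2); print(h,st(bot.read_state()))
x0=st(bot.read_state())[0]/1e3
for sg in(1,-1):
    h=bot.move_straight(tcp(x0,sg*.005,Z),vel=.006,force_limit=3); print(sg,h,st(bot.read_state()))
    bot.move_straight(tcp(x0,0,Z),vel=.01); bot.sleep(.2); print(st(bot.read_state()))
s=dict(np.load("top2.npz")); g=s["img"].mean(2).astype(np.float32)
y=np.arange(-.036,.0361,.001)
for x in(.0,.01,.02,.03):
    q=proj(s,np.c_[O+x*EX+y[:,None]*EY,0*y+.030]).astype(np.float32)
    v=cv2.remap(g,q[:,:1],q[:,1:],cv2.INTER_CUBIC)[:,0]
    w=np.clip(200-v,0,None); a=y>.021; b=y<-.021
    print(x,[round(float((w*y)[k].sum()/w[k].sum()*1e3),1) for k in(a,b)])
E
```

```text
False [-5.203e+01  1.000e-02  6.351e+01  1.940e+00 -1.180e+00  5.600e-01
  1.303e+01]
1 True [-52.06   0.45  63.47   0.2   -1.13   2.55  13.1 ]
[-52.07   0.12  63.53   0.43   0.49   0.93  13.08]
-1 True [-52.11  -2.5   63.48  -0.71   0.21   5.81  12.92]
[-5.205e+01  2.000e-02  6.354e+01 -3.400e-01 -6.300e-01  1.370e+00
  1.296e+01]
0.0 [30.2, -28.8]
0.01 [30.4, -28.6]
0.02 [29.6, -28.7]
0.03 [27.2, -28.2]
```

```bash
python3 - <<'E'
from bench import bot
from h import *
Z=.0636; Y=-.001
bot.move_straight(tcp(-.052,Y,Z),vel=.01); bot.sleep(.2); print(st(bot.read_state()))
for x in np.arange(-.048,-.007,.004):
    h=bot.move_straight(tcp(x,Y,Z),vel=.02,force_limit=8); r=st(bot.read_state()); print(h,r.tolist())
    if h: break
print(bot.read_state()["time"])
E
```

```text
[-5.201e+01 -1.010e+00  6.356e+01  1.400e-01 -6.000e-02  3.200e-01
  1.351e+01]
False [-47.75, -0.97, 63.54, 0.14, -0.87, 0.59, 13.23]
False [-43.78, -1.02, 63.58, 0.08, 0.05, 0.75, 12.77]
False [-39.81, -1.01, 63.56, -0.12, -0.07, 2.01, 12.97]
False [-35.81, -1.01, 63.58, -0.07, -0.32, -0.15, 13.23]
False [-31.79, -0.99, 63.57, 0.09, -0.87, 0.45, 13.18]
False [-27.78, -1.03, 63.57, -1.0, 0.54, -0.17, 13.39]
False [-23.78, -1.03, 63.58, -0.65, 0.08, 1.69, 12.95]
False [-19.75, -1.01, 63.55, -0.84, -0.08, 1.11, 13.09]
False [-15.65, -1.03, 63.59, -1.24, -0.26, 1.04, 13.41]
False [-11.5, -1.06, 63.6, 1.04, 0.64, -0.08, 12.97]
False [-7.68, -1.02, 63.57, 0.98, 0.11, 0.06, 13.38]
18.175
```

```bash
cat >> h.py <<'E'
def rd(bot,n=6):
    v=[]
    for _ in range(n): v.append(st(bot.read_state())); bot.sleep(.02)
    return np.mean(v,0).round(2)
E
python3 - <<'E'
from bench import bot
from h import *
s=dict(np.load("top2.npz")); print("stop face est x:",[((ray(s,285+210/5,115+v/5,.034)[:2]-O)@EX).round(4) for v in(195,212)])
Z=.0636; Y=-.001; F=[]
for x in np.arange(-.006,.030,.0015):
    h=bot.move_straight(tcp(x,Y,Z),vel=.015,force_limit=8); r=rd(bot); F.append(r[3]); print(h,r.tolist())
    if h or r[3]<-7: break
    if min(F)<-2 and r[3]>-.8 and x>0: print("drop?"); break
print(bot.read_state()["time"])
E
```

```text
stop face est x: [np.float64(0.0609), np.float64(0.0516)]
False [-5.88, -0.99, 63.59, -0.14, -0.55, 0.49, 13.08]
False [-4.44, -1.0, 63.59, -0.72, 0.13, 0.82, 13.1]
False [-2.9, -1.01, 63.58, -0.88, 0.29, 0.4, 13.04]
False [-1.37, -1.0, 63.58, -0.96, -0.05, 0.49, 12.92]
False [0.12, -1.0, 63.59, -0.84, -0.11, 0.64, 12.94]
False [1.68, -1.0, 63.59, -0.34, 0.08, 0.06, 12.99]
False [3.49, -1.03, 63.6, 2.67, 0.13, -1.29, 13.11]
False [4.52, -1.01, 63.62, 0.78, -0.05, -0.43, 12.95]
False [5.81, -0.99, 63.59, -1.07, 0.11, 1.21, 13.16]
False [7.27, -0.99, 63.58, -3.41, -0.02, 1.97, 13.06]
False [8.42, -0.94, 63.56, -5.23, 0.11, 3.14, 13.02]
False [9.36, -0.94, 63.58, -8.26, -0.09, 5.37, 12.86]
22.4083
```

```bash
python3 - <<'E'
from bench import bot
from h import *
bot.move_straight(tcp(.0065,-.001,.0636),vel=.01); print(rd(bot))
s=bot.snapshot("side"); crop(s["img"],(200,110,320,190),6.6,"pics/in.png")
E
```

```text
[ 6.7  -1.02 63.58 -0.98  0.18  0.46 13.04]
```

View pics/in.png

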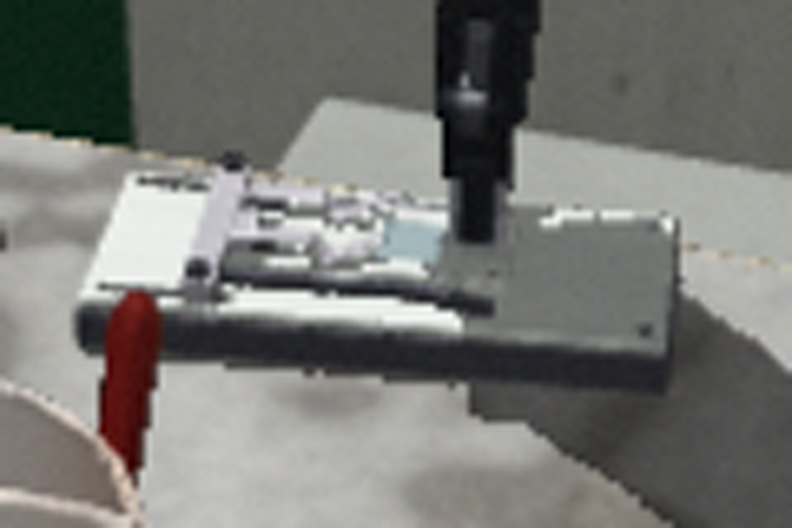

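```bash
python3 - <<'E'
from bench import bot
from h import *
bot.grip(.04); bot.sleep(.2); print(rd(bot))
bot.move_straight(tcp(.0065,-.001,.2),vel=.12); bot.movep([.35,-.45,.3],[180,0,9.7]); bot.sleep(.3)
t=bot.snapshot("top"); a=cv2.resize(t["img"][115:235,285:385,::-1],(400,480),interpolation=cv2.INTER_CUBIC)
s=bot.snapshot("side"); b=cv2.resize(s["img"][125:175,205:305,::-1],(400,200),interpolation=cv2.INTER_CUBIC)
c=np.zeros((480,800,3),np.uint8); c[:,:400]=a; c[:200,400:]=b; cv2.imwrite("pics/end.png",c)
print(bot.read_state()["time"])
E
```

```text
[ 6.52 -1.   63.61  0.35  0.07 -0.12 39.92]
26.4417
```

View pics/end.png

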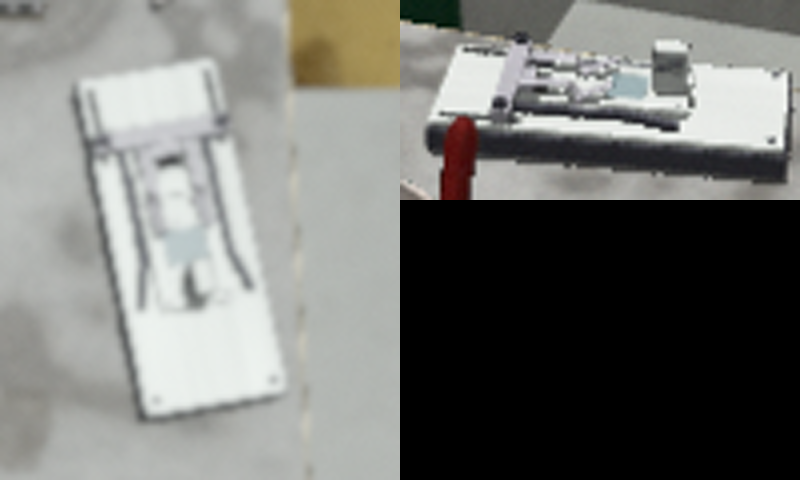

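The final picture shows the carrier lying flat and straight between the rails. Its front edge is at the stop (about pixel 170,163), the clips lie over the groove, and the arm is clear.

```bash
python3 -c "
from bench import bot
print(bot.close_job())"
```

```text
the job is handed in; nothing more can be done
None
```

The carrier is on the stage under both clips and released, and the job is handed in; I felt the snap and then the soft stop (about 8 N peak at the wrist), but the hand-in returned no verdict and the clip angles could not be read directly.

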